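# Line the sample jars up by size for tare weighing

### The job

The four blue-capped sample jars are to be tare-weighed in order of size: stand them upright in the row on the metal tray, one on the middle of each round pad, the smallest on the green pad and each next pad along holding the next larger jar, so that the largest is at the far end. Leave the beaker and the reagent bottle standing where they are.

Things in the scene. Friction and masses are not known exactly. Their poses are not given: they have to be found in the camera images.
- jar_1: the smallest of four sample jars: upright straight-sided white plastic jar with a blue ribbed screw cap on top, 30 mm in diameter, 48 mm tall over the cap (the cap is its top 15 mm and 3 mm narrower); loose, stands upright on the worktop. Origin: centre of its underside, z along its axis
- jar_2: the second smallest of four sample jars: upright straight-sided white plastic jar with a blue ribbed screw cap on top, 38 mm in diameter, 60 mm tall over the cap (the cap is its top 16 mm and 3 mm narrower); loose, stands upright on the worktop. Origin: centre of its underside, z along its axis
- jar_3: the second largest of four sample jars: upright straight-sided white plastic jar with a blue ribbed screw cap on top, 47 mm in diameter, 74 mm tall over the cap (the cap is its top 16 mm and 3 mm narrower); loose, stands upright on the worktop. Origin: centre of its underside, z along its axis
- jar_4: the largest of four sample jars: upright straight-sided white plastic jar with a blue ribbed screw cap on top, 56 mm in diameter, 90 mm tall over the cap (the cap is its top 17 mm and 3 mm narrower); loose, stands upright on the worktop. Origin: centre of its underside, z along its axis
- pad_green: green round pad at one end of the row (either end), 62 mm across and 2 mm thick with white rings, fixed flat on the long metal setting-out tray (320 x 92 x 6 mm, fixed to the worktop); its upper face, where a jar stands, is 8 mm above the worktop. Origin: centre of its underside, 6 mm above the worktop. The four pads lie in one straight row, 72 mm apart centre to centre
- pad_mid_a: one of the two inner dark pads of the row; which of the two is next to the green pad varies, 62 mm across and 2 mm thick with white rings, fixed flat on the long metal setting-out tray (320 x 92 x 6 mm, fixed to the worktop); its upper face, where a jar stands, is 8 mm above the worktop. Origin: centre of its underside, 6 mm above the worktop. The four pads lie in one straight row, 72 mm apart centre to centre
- pad_mid_b: the other inner dark pad of the row, 62 mm across and 2 mm thick with white rings, fixed flat on the long metal setting-out tray (320 x 92 x 6 mm, fixed to the worktop); its upper face, where a jar stands, is 8 mm above the worktop. Origin: centre of its underside, 6 mm above the worktop. The four pads lie in one straight row, 72 mm apart centre to centre
- pad_far: dark round pad at the end of the row opposite to the green pad, 62 mm across and 2 mm thick with white rings, fixed flat on the long metal setting-out tray (320 x 92 x 6 mm, fixed to the worktop); its upper face, where a jar stands, is 8 mm above the worktop. Origin: centre of its underside, 6 mm above the worktop. The four pads lie in one straight row, 72 mm apart centre to centre
- beaker: small clear beaker, 62 mm wide, 78 mm tall, loose, among the jars; not to be disturbed. Origin: centre of its underside
- bottle: reagent bottle with a white cap and a red-striped label, 45 mm wide, 90 mm tall, loose, near the jars; not to be disturbed. Origin: centre of its underside
There are look-alikes about, which are no part of the job. What is shaped like the jar_1 but pink or purple is not meant.

How it is judged:
By the outcome, as a careful person would: the job done as asked, in the order asked, and still so for the second after the job is handed in, with the robot touching nothing.
It also fails if it takes over 93 s, if anything falls off the work surface, if the arm or the gripper's body presses on something with over 40 N, if the wrist force passes 120 N, or if a joint passes its speed limit or range.

### The arm

A 6-joint arm with a two-finger parallel gripper is mounted at the origin on a cart in front of the work surface, level with it; the furniture and walls round the work are solid. World frame = base frame: x ahead of the robot, y to its left, z up, the work surface at z = 0. Lengths are in m, angles in rad, forces in N, time in s.
With the tool pointing down it reaches from about 0.4 to 0.825 m from the base axis. Payload 7 kg.
Tool frame: the origin (TCP) lies at the very end of the fingers, on their centre line; the grasp point (between the pads) lies 19 mm behind it (arm.pinch_z is the z of the grasp point in the tool frame, in m); z points along the fingers, y is the direction in which the jaws open and shut (so a half turn about z gives the same grasp; the last joint's range is limited). The gripper opens to 88 mm and grips with 3 to 60 N. Pads are 19 mm wide; open, the fingers measure 130 mm over their backs; the gripper's body (78 mm by 193 mm) begins 47 mm behind the grasp point.
Start: joints at [-0.825, 0.359, 0.012, 0, -1.224, -0.288], TCP at [0.298, -0.605, 0.227] pointing down, gripper open.
Joint ranges: [-3.07, 3.07], [-1.43, 2.12], [-1.02, 1.25], [-3.03, 1.67], [-3.05, -0], [-3.03, 3.03]. Speed limits (rad/s): [2.39, 2.39, 3.01, 3.14, 3.14, 3.14].

### API

Orientations are given as [roll, pitch, yaw] about the fixed x, y, z axes, in that order (R = Rz(yaw) Ry(pitch) Rx(roll)).
In Python, from station import arm gives the robot as it stands.
- The arm moves only by the tool drive_tool, never from a script. Its argument "targets" is a list of rows, each a list of 6 numbers: the shift along the world's x, y, z in units of 0.04 m (1.0 is 0.04 m), then the turn, a rotation vector about the world's x, y, z in units of 6 degrees (1.0 is 6 degrees). In form: [[x, y, z, wx, wy, wz], ...]. A call has 1 to 5 rows; each row shifts and turns the commanded pose from where the row before left it; what a row does not reach is not made up. A row lasts 1/8 s, in which the tool goes at most 62.5 mm and 10.7 degrees, less where a joint would pass 70% of its speed; a pose out of reach is approached as far as the arm can. A call with a number of a shift or a turn outside -1 to 1 is refused whole. A call with a gripper value outside its range is refused whole. "claw" is the opening, from 0 (shut) to 1 (fully open), set as the call begins (left out, the last holds). The fingers move at their own pace and stop on an object; "newtons" is the grip in N (left out, the last holds). Time passes only in rows, so rows that do not move let the fingers close. It gives the time, the measured TCP pose, the force and the opening at its end, in the units of the state.
- arm.get_state(): the state, without advancing time (a new reading comes with each control period).
- arm.grab_frame(name): name is "side" or "top"; returns (picture, depth): 480x640x3 uint8, red, green, blue; 480x640 float32, m along the optical axis (not along the pixel's ray), 0 where there is no reading.
- arm.get_calibration(name): a dict with "mtx" (3x3 intrinsics, pixels), "origin" and "rotation" of the camera in the world. Camera axes: x right, y up, looking along -z (the intrinsics and any distortion apply to the point x, -y, -z); pixel columns grow to the right and rows downward; lengths in m; the calibration is good to about 2 mm. A picture is of the moment at which its call begins. get_calibration takes no time and is no camera call.
- arm.job_done(): hands the job in, once; it reports no verdict.
Trained networks look in the newest picture that a camera, given by its name, has taken for a name from the list of things; names that differ only in an ending like _2 or _b are one class to them, and where a whole thing is asked for, a point or a joint stands for the part that bears it (a point fixed in the world has none). Each returns a list of dicts, best first, with "score" (0 to 1); they miss things now and then, are a little off and sometimes report something else, mostly with a low value. They report only what shows in the picture. A call takes as long as a camera call. They do not tell look-alikes from the thing itself.
- arm.search_frame(target, camera): "point" ([x, y, z] in m, in the coordinates of the camera as it stood for that picture, good to about 4 mm: the middle of the surface that is visible of it).
- arm.cut_out(target, camera): "pixels" (480x640 bool, what is visible of it).
- arm.landmark_of(target, camera): "point" ([x, y, z] in m, in the coordinates of the camera as it stood for that picture, good to about 4 mm: a listed point, or the origin of a listed thing).
The state is a dict: "t": time; "q": joint angles; "qd": joint speeds; "joint_efforts": joint torques, N m; "eef_pos": TCP position; "ee_rot": TCP orientation; "force": force on the tool from outside, world axes, zero at the start; "moment": the same for the moment, N m; "width": finger opening in m.
Only numpy, scipy, OpenCV 4.12 (cv2) and the standard library are available. Lean on these libraries where they do the work, as an engineer would, in place of code of your own. Each camera call takes 0.05 s, during which the arm holds its last target. There are 200 camera calls.

## Working session

There is one attempt and no reset: what is moved stays moved. The work goes in short steps, Python scripts to look and compute and a tool call to move; the robot and the scene stay as the last step left them, time stands still between calls to the robot, and variables do not carry over. Pictures are saved under pics/ and viewed, about 12 in all and at most 16, crops included, and the job is handed in when it is done.

Besides the shell and the picture viewer there is one more tool, called in YAML: its name, and indented under it one key for each argument. drive_tool: Moves the arm, as the interface text tells. Shifts and turns lie within -1 to 1; 1 stands for 0.04 m of shift or 6 degrees of turn. Its arguments: {"type":"object","properties":{"targets":{"type":"array"},"claw":{"type":"number"},"newtons":{"type":"number"}},"required":["targets"]}

```bash
mkdir -p pics; ls
python3 - <<'E'
from station import arm
import cv2,numpy as np
s=arm.get_state();print(s['t'],s['eef_pos'],s['ee_rot'],s['width'],arm.pinch_z)
for n in("top","side"):
    p,d=arm.grab_frame(n);cv2.imwrite(f"pics/{n}0.png",p[:,:,::-1]);np.save(f"{n}_d.npy",d);np.save(f"{n}_p.npy",p)
    c=arm.get_calibration(n);print(n,c)
E
```

```text
pics
0.0 [ 0.29807951 -0.60506574  0.22563509] [ 3.13994849e+00 -1.49454652e-04 -2.68393327e+00] 0.08783798598090063 -0.0188
top {'mtx': array([[520.22550444,   0.        , 324.05793965],
       [  0.        , 520.22550444, 245.63766776],
       [  0.        ,   0.        ,   1.        ]]), 'origin': array([ 0.46953577, -0.02035224,  1.14135157]), 'rotation': array([ 0.10460002,  0.03532408, -1.55861521])}
side {'mtx': array([[496.29754494,   0.        , 321.10833508],
       [  0.        , 496.29754494, 245.83653143],
       [  0.        ,   0.        ,   1.        ]]), 'origin': array([ 0.54268682, -0.83101994,  0.81037495]), 'rotation': array([ 0.82661269,  0.01661464, -0.07053867])}
```

View pics/top0.png

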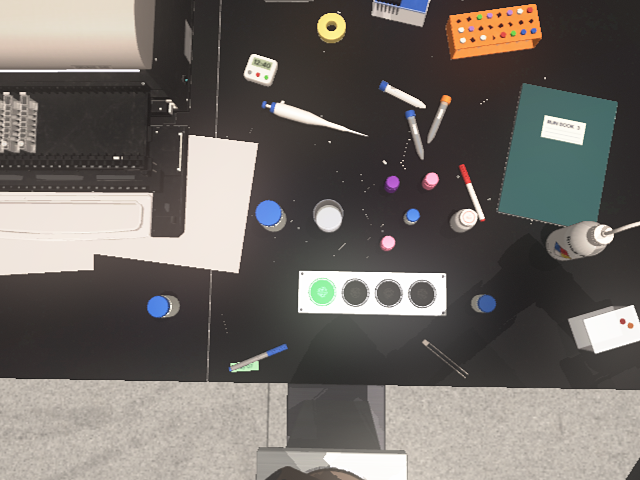

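View pics/side0.png

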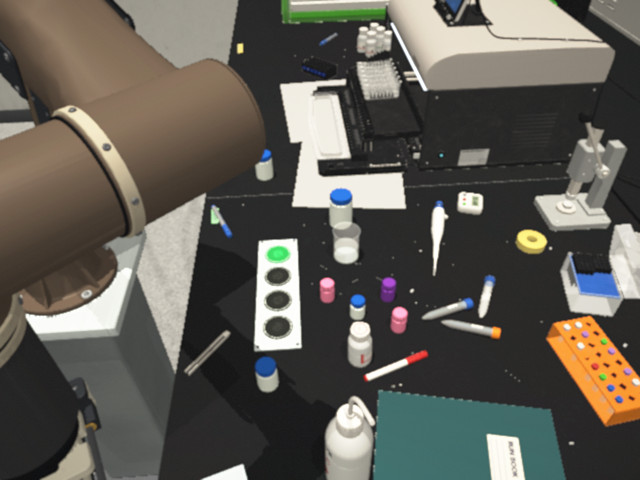

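The top view shows blue caps at (269,214), (162,306), (412,215) and (485,303). The pads run from green at (322,292) to far at (422,293). The look-alikes at (392,183), (431,181) and (388,243) are pink or purple. Next I measure.

```bash
cat > h.py <<'E'
import numpy as np,cv2
from scipy.spatial.transform import Rotation as R
from station import arm
def ray(c,u,v):
    K=c['mtx'];d=np.array([(u-K[0,2])/K[0,0],-(v-K[1,2])/K[1,1],-1.])
    return R.from_euler('xyz',c['rotation']).apply(d)
def at_z(c,u,v,z):
    r=ray(c,u,v);return c['origin']+r*(z-c['origin'][2])/r[2]
def at_d(c,u,v,d): return c['origin']+ray(c,u,v)*d
def blobs(p,lo,hi,amin=40):
    m=cv2.inRange(cv2.cvtColor(p,cv2.COLOR_RGB2HSV),lo,hi)
    m=cv2.morphologyEx(m,cv2.MORPH_CLOSE,np.ones((5,5)))
    n,l,s,c=cv2.connectedComponentsWithStats(m)
    return [(c[i],s[i],l==i) for i in range(1,n) if s[i,4]>amin]
E
python3 - <<'E'
from h import *
for n in("top","side"):
    p=np.load(n+"_p.npy");d=np.load(n+"_d.npy");c=arm.get_calibration(n)
    print(n,'table z',[at_d(c,u,v,d[v,u])[2].round(4) for u,v in ([(340,180),(460,260)] if n=="top" else [(240,320),(450,370)])])
    for cc,s,m in blobs(p,(100,120,60),(125,255,255)):
        dd=d[m&(d>0)];z=at_d(c,*cc,np.median(dd))
        print('blue',cc.round(1),s[:5],z.round(4))
    for cc,s,m in blobs(p,(50,100,80),(80,255,255)):
        print('green',cc.round(1),s,at_z(c,*cc,.008).round(4))
p=np.load("top_p.npy");c=arm.get_calibration("top")
t=p[262:325,290:455];m=cv2.inRange(t,(120,120,120),(255,255,255))
cn=max(cv2.findContours(m,cv2.RETR_EXTERNAL,2)[0],key=cv2.contourArea)
b=cv2.boxPoints(cv2.minAreaRect(cn))+[290,262];P=np.array([at_z(c,*q,.006) for q in b]);print(P.round(4),P.mean(0),np.linalg.norm(P[1]-P[0]),np.linalg.norm(P[2]-P[1]))
dark=cv2.inRange(p[275:312,335:440],(0,0,0),(90,90,90));n,l,s,cc=cv2.connectedComponentsWithStats(dark)
for i in range(1,n):
    if s[i,4]>100: q=cc[i]+[335,275];print('dark',q,s[i],at_z(c,*q,.008).round(4))
for k in("jar_1","beaker","bottle","pad_green","pad_far"):
    for cam in("top",):
        print(k,cam,[(round(float(x['score']),2),(arm.get_calibration(cam)['origin']+R.from_euler('xyz',arm.get_calibration(cam)['rotation']).apply(x['point'])).round(3)) for x in arm.landmark_of(k,cam)[:8]])
x0=cv2.resize(p[160:320,140:510],None,fx=2.1,fy=2.1,interpolation=cv2.INTER_CUBIC);cv2.imwrite("pics/crop.png",x0[:,:,::-1])
E
```

```text
top table z [np.float64(0.0019), np.float64(-0.0034)]
blue [412.9   4.2] [387   0  41  12 265] [ 1.1194 -0.1697  0.0518]
blue [382.7  85.3] [379  81   9  10  54] [ 0.9483 -0.106   0.0187]
blue [409.8 113.2] [405 110  11   8  58] [ 0.8838 -0.1658  0.019 ]
blue [267.9 212.6] [255 200  26  26 519] [0.647  0.1345 0.0891]
blue [412.7 214.7] [406 209  14  13 142] [ 0.6515 -0.1673  0.0466]
blue [486.6 303.1] [478 295  18  17 245] [ 0.4673 -0.3151  0.0589]
blue [157.7 306.3] [147 296  23  22 390] [0.4525 0.3608 0.0732]
blue [276.9 349.5] [267 344  21  12 110] [0.3628 0.1196 0.012 ]
green [316.8 288.8] [311 281  18  23 130] [0.4935 0.0358 0.008 ]
side table z [np.float64(0.0011), np.float64(0.0002)]
blue [453.8   4.2] [446   0  16  13 120] [0.9659 0.4824 0.4034]
blue [313.6  70.8] [302  66  23  11  78] [0.6308 1.0107 0.0203]
blue [266. 155.] [260 149  12  13  95] [0.4621 0.3489 0.0735]
blue [340.7 196.4] [331 189  21  16 275] [0.6451 0.1217 0.0895]
blue [438.9 203.1] [435 200   8   7  41] [0.9019 0.1561 0.0244]
blue [226.9 231.1] [222 224  11  14  85] [0.3623 0.1119 0.0096]
blue [596.8 283.1]
[... 483 characters left out ...]
.5342  0.0772  0.006 ]
 [ 0.5314 -0.2452  0.006 ]
 [ 0.4389 -0.2423  0.006 ]] [ 0.48631679 -0.08325543  0.006     ] 0.09346879407309133 0.322392272557109
dark [425.80869565 293.87826087] [ 76   8  23  23 115] [ 0.4854 -0.1996  0.008 ]
jar_1 top [(0.95, array([ 0.454,  0.362, -0.003])), (0.85, array([ 0.473, -0.317, -0.001])), (0.82, array([0.647, 0.14 , 0.   ])), (0.6, array([ 0.594, -0.115, -0.002])), (0.53, array([ 0.727, -0.123, -0.001])), (0.52, array([ 0.731, -0.21 , -0.002]))]
beaker top [(0.61, array([ 0.651,  0.013, -0.006]))]
bottle top [(0.91, array([ 0.641, -0.269, -0.001]))]
pad_green top [(0.66, array([0.488, 0.027, 0.006]))]
pad_far top [(0.97, array([ 0.487, -0.19 ,  0.005]))]
```

View pics/crop.png

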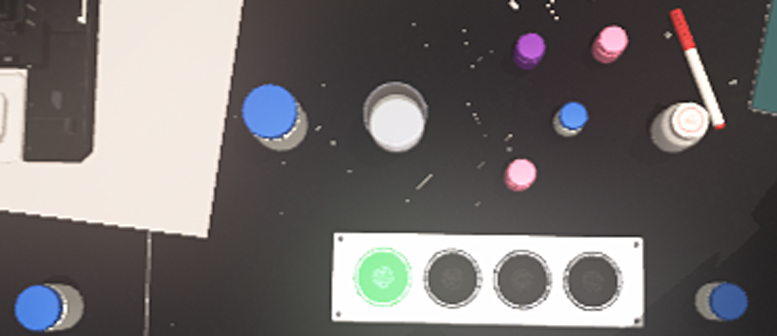

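Sizes are confirmed by cap height: 47, 59, 73 and 89 mm. So jar_1 is at (412,215), jar_2 at (485,303), jar_3 at (162,306) and jar_4 at (269,214). The pink and purple ones aren't meant. Next I refine the axes from both cameras with cap silhouettes.

```bash
cat >> h.py <<'E'
from scipy.optimize import fsolve
J={1:(.030,.048,.015),2:(.038,.060,.016),3:(.047,.074,.016),4:(.056,.090,.017)}
def proj(c,P):
    q=R.from_euler('xyz',c['rotation']).inv().apply(np.atleast_2d(P)-c['origin']);K=c['mtx']
    return np.c_[K[0,2]+K[0,0]*q[:,0]/-q[:,2],K[1,2]+K[1,1]*q[:,1]/q[:,2]]
def hullc(c,P):
    h=cv2.convexHull(proj(c,P).astype(np.float32));m=cv2.moments(h);return np.array([m['m10'],m['m01']])/m['m00']
a=np.linspace(0,2*np.pi,60)
def cap(c,uv,j,z0=0):
    D,H,k=J[j];r=D/2-.0015
    f=lambda xy:hullc(c,np.r_[np.c_[xy[0]+r*np.cos(a),xy[1]+r*np.sin(a),0*a+H+z0],np.c_[xy[0]+r*np.cos(a),xy[1]+r*np.sin(a),0*a+H-k+z0]])-uv
    return fsolve(f,at_z(c,*uv,H+z0)[:2],epsfcn=1e-6)
def caps(n,p,near,z0):
    """near: {j:xy}; returns cap-axis xy of the blue blob nearest to each"""
    c=arm.get_calibration(n);B=blobs(p,(98,90,40),(128,255,255));o={}
    for j,xy in near.items():
        uv=proj(c,[*xy,J[j][1]+z0[j]-.005])[0]
        b=min(B,key=lambda b:np.linalg.norm(b[0]-uv))
        if np.linalg.norm(b[0]-uv)<25:o[j]=cap(c,b[0],j,z0[j])
    return o
E
python3 - <<'E'
from h import *
near={1:(.651,-.168),2:(.468,-.317),3:(.454,.36),4:(.647,.137)}
for n in("top","side"):
    p=np.load(n+"_p.npy");print(n,{j:v.round(4) for j,v in caps(n,p,near,dict.fromkeys(near,0)).items()})
c=arm.get_calibration("side");p=np.load("side_p.npy")
t=p[230:360,245:310];m=cv2.inRange(t,(120,120,120),(255,255,255))
cn=max(cv2.findContours(m,cv2.RETR_EXTERNAL,2)[0],key=cv2.contourArea)
h=cv2.approxPolyDP(cv2.convexHull(cn),5,True)[:,0]+[245,230];P=np.array([at_z(c,*q,.006) for q in h]);print(P.round(4),P.mean(0))
E
```

```text
top {1: array([ 0.6525, -0.1679]), 2: array([ 0.4671, -0.3166]), 3: array([0.4523, 0.3631]), 4: array([0.6483, 0.1356])}
side {1: array([ 0.6515, -0.1662]), 2: array([ 0.4656, -0.3155]), 3: array([0.4608, 0.3603]), 4: array([0.6462, 0.1328])}
[[ 0.5318  0.0713  0.006 ]
 [ 0.531  -0.2472  0.006 ]
 [ 0.441  -0.2469  0.006 ]
 [ 0.4398  0.065   0.006 ]] [ 0.48590313 -0.0894273   0.006     ]
```

drive_tool:
  targets:
    - [1, 1, 0, 0, 0, 1]
    - [1, 1, 0, 0, 0, 1]
    - [1, 1, 0, 0, 0, 1]
    - [1, 1, 0, 0, 0, 1]
    - [1, 1, 0, 0, 0, 1]
  claw: 1

```text
t: 0.98
eef_pos: [0.4994, -0.4041, 0.2268]
ee_rot: [-3.141, 0.0, -2.157]
force: [-0.0, -0.0, -0.7]
width: 0.0873
```

drive_tool:
  targets:
    - [0.636, 0.988, 0, 0, 0, 0.935]
    - [0.636, 0.988, 0, 0, 0, 0.935]
    - [0.636, 0.988, 0, 0, 0, 0.935]
    - [0.636, 0.988, 0, 0, 0, 0.935]
    - [0.636, 0.988, 0, 0, 0, 0.935]

```text
t: 1.6
eef_pos: [0.6262, -0.2065, 0.2267]
ee_rot: [-3.141, -0.0, -1.667]
force: [0.8, -0.8, -0.6]
width: 0.0878
```

drive_tool:
  targets:
    - [0.636, 0.988, -1, 0, 0, 0.935]
    - [0, 0, -1, 0, 0, 0]
    - [0, 0, 0, 0, 0, 0]

```text
t: 1.98
eef_pos: [0.6489, -0.1675, 0.1431]
ee_rot: [3.135, 0.0, -1.572]
force: [0.2, 0.2, 0.4]
width: 0.0879
```

Run:
```python
from h import *
s=arm.get_state();print(s['t'],s['eef_pos'],s['ee_rot'],s['q'])
p,d=arm.grab_frame("side");cv2.imwrite("pics/s1.png",p[:,:,::-1])
```

```text
1.975 [ 0.64886581 -0.16754816  0.14312165] [ 3.13478335e+00  4.71174796e-04 -1.57223001e+00] [ 3.71349207e-02  4.13032355e-01 -1.02406540e-01 -8.39672998e-04
 -1.06214365e+00 -3.81555867e-02]
```

View pics/s1.png

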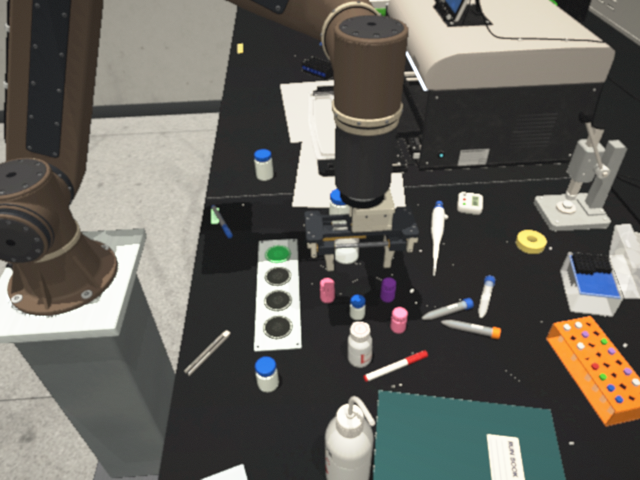

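The gripper's long side lies along x, as planned. Descending on jar_1.

drive_tool:
  targets:
    - [0.05, 0, -0.9, 0, 0, 0]
    - [0, 0, -0.9, 0, 0, 0]
    - [0, 0, -0.9, 0, 0, 0]
    - [0, 0, -0.5, 0, 0, 0]
    - [0, 0, 0, 0, 0, 0]

```text
t: 2.65
eef_pos: [0.6531, -0.1693, 0.0192]
ee_rot: [3.141, -0.0, -1.574]
force: [-0.5, -0.6, -0.4]
width: 0.0875
```

drive_tool:
  targets:
    - [0, 0.04, -0.28, 0, 0, 0]
    - [0, 0, 0, 0, 0, 0]

```text
t: 2.9
eef_pos: [0.6531, -0.1668, 0.0079]
ee_rot: [-3.141, 0.0, -1.573]
force: [-0.8, -0.8, 0.5]
width: 0.0873
```

drive_tool:
  targets:
    - [0, 0, 0, 0, 0, 0]
    - [0, 0, 0, 0, 0, 0]
    - [0, 0, 0, 0, 0, 0]
    - [0, 0, 0, 0, 0, 0]
    - [0, 0, 0, 0, 0, 0]
  claw: 0
  newtons: 15

```text
t: 3.52
eef_pos: [0.653, -0.1667, 0.0074]
ee_rot: [-3.142, -0.0, -1.573]
force: [0.0, -0.4, -0.0]
width: 0.0434
```

drive_tool:
  targets:
    - [0, 0, 0, 0, 0, 0]
    - [0, 0, 0, 0, 0, 0]
    - [0, 0, 0, 0, 0, 0]
    - [0, 0, 1, 0, 0, 0]
    - [0, 0, 1, 0, 0, 0]

```text
t: 4.15
eef_pos: [0.6525, -0.1668, 0.0877]
ee_rot: [3.14, -0.0, -1.573]
force: [0.6, 0.2, 0.1]
width: 0.0292
```

```bash
cat >> h.py <<'E'
def rings(n,p,save=None):
    """pad centres from ellipse fits to pad outlines in a rectified 1 mm/4 px view of the tray at z=.008"""
    c=arm.get_calibration(n);x0,x1,y0,y1=.42,.55,-.27,.10;s=4000
    W=np.array([[x0,y0],[x1,y0],[x1,y1],[x0,y1]]);uv=proj(c,np.c_[W,[.007]*4]).astype(np.float32)
    dst=((W-[x0,y0])*s)[:,::-1].astype(np.float32)
    im=cv2.warpPerspective(p,cv2.getPerspectiveTransform(uv,dst),(int((y1-y0)*s),int((x1-x0)*s)),flags=cv2.INTER_CUBIC)
    if save:cv2.imwrite(save,cv2.resize(im,None,fx=.5,fy=.5)[:,::-1,::-1])
    m=255-cv2.inRange(im,(130,130,130),(255,255,255));m=cv2.morphologyEx(m,cv2.MORPH_OPEN,np.ones((9,9)))
    o=[]
    for k in cv2.findContours(m,cv2.RETR_LIST,2)[0]:
        if 30000<cv2.contourArea(k)<70000:
            e=cv2.fitEllipse(cv2.convexHull(k));o.append((round(e[0][1]/s+x0,4),round(e[0][0]/s+y0,4),round(e[1][0]/4,1),round(e[1][1]/4,1)))
    return sorted(o,key=lambda v:-v[1])
E
python3 - <<'E'
from h import *
for n in("side",):
    p,d=arm.grab_frame(n);print(n,rings(n,p,"pics/tray_s.png"))
    cv2.imwrite("pics/s2.png",p[:,:,::-1])
print(rings("top",np.load("top_p.npy"),"pics/tray_t.png"))
E
```

```text
side [(0.4866, 0.0232, 57.9, 61.5), (0.4856, -0.0496, 51.4, 54.8), (0.4853, -0.1207, 51.8, 52.1), (0.4844, -0.1933, 52.1, 54.7)]
[(0.4872, -0.0471, 50.5, 52.2), (0.4867, -0.1193, 51.7, 52.2), (0.4861, -0.1911, 51.8, 52.2)]
```

View pics/tray_s.png

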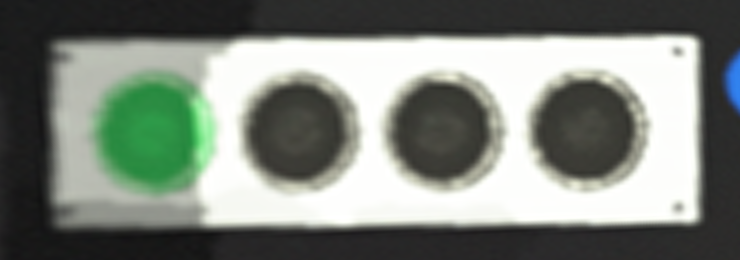

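The rectified tray shows all four pads clearly, green on the left (+y). Jar_1 is held (29 mm opening).

drive_tool:
  targets:
    - [-0.828, 0.954, 0, 0, 0, 0]
    - [-0.828, 0.954, 0, 0, 0, 0]
    - [-0.828, 0.954, 0, 0, 0, 0]
    - [-0.828, 0.954, 0, 0, 0, 0]
    - [-0.828, 0.954, 0, 0, 0, 0]

```text
t: 4.82
eef_pos: [0.4864, 0.0251, 0.0874]
ee_rot: [-3.141, 0.0, -1.573]
force: [1.1, 0.2, 0.7]
width: 0.0296
```

drive_tool:
  targets:
    - [0, 0, -0.8, 0, 0, 0]
    - [0, 0, -0.6, 0, 0, 0]
    - [0, 0, 0, 0, 0, 0]
    - [0, 0, 0, 0, 0, 0]

```text
t: 5.32
eef_pos: [0.4879, 0.0241, 0.032]
ee_rot: [-3.141, 0.0, -1.573]
force: [0.5, 0.2, -1.0]
width: 0.0296
```

Run:
```python
from h import *
for n in("side","top"):
    p,d=arm.grab_frame(n);print(n,caps(n,p,{1:(.487,.024)},{1:.024}))
    cv2.imwrite(f"pics/a_{n}.png",p[:,:,::-1])
```

```text
side {1: array([0.48615696, 0.02474453])}
top {}
```

drive_tool:
  targets:
    - [-0.01, 0, -0.3, 0, 0, 0]
    - [0, 0, -0.085, 0, 0, 0]
    - [0, 0, 0, 0, 0, 0]

```text
t: 5.8
eef_pos: [0.4867, 0.0239, 0.0156]
ee_rot: [3.141, -0.0, -1.573]
force: [-0.9, 0.6, 0.0]
width: 0.0296
```

drive_tool:
  targets:
    - [0, 0, 0, 0, 0, 0]
    - [0, 0, 0, 0, 0, 0]
    - [0, 0, 0, 0, 0, 0]
    - [0, 0, 0, 0, 0, 0]
    - [0, 0, 0.5, 0, 0, 0]
  claw: 0.8

```text
t: 6.42
eef_pos: [0.4859, 0.0236, 0.0351]
ee_rot: [3.139, -0.001, -1.573]
force: [0.8, -0.4, -0.4]
width: 0.0693
```

drive_tool:
  targets:
    - [0, 0, 1, 0, 0, 0]
    - [0, 0, 1, 0, 0, 0]
    - [0, -1, 0, 0, 0, 0]
    - [0, -1, 0, 0, 0, 0]
    - [0, -1, 0, 0, 0, 0]
  claw: 1

```text
t: 7.05
eef_pos: [0.4869, -0.097, 0.1163]
ee_rot: [-3.141, 0.0, -1.572]
force: [-0.6, 0.4, -0.8]
width: 0.0876
```

drive_tool:
  targets:
    - [0, -1, 0, 0, 0, 0]
    - [0, -1, 0, 0, 0, 0]
    - [0, -1, 0, 0, 0, 0]
    - [0, -1, 0, 0, 0, 0]
    - [0, -1, 0, 0, 0, 0]

```text
t: 7.68
eef_pos: [0.4868, -0.2973, 0.1159]
ee_rot: [-3.142, 0.0, -1.573]
force: [1.1, 1.7, -0.3]
width: 0.0878
```

Run:
```python
from h import *
for n in("side","top"):
    p,d=arm.grab_frame(n);print(n,caps(n,p,{1:(.487,.024),2:(.467,-.316)},{1:.008,2:0}),arm.get_state()['eef_pos'])
    cv2.imwrite(f"pics/b_{n}.png",p[:,:,::-1])
```

```text
side {2: array([ 0.46571207, -0.31499433])} [ 0.4868843  -0.30062676  0.11579253]
top {1: array([0.48714016, 0.02330044])} [ 0.48665444 -0.29885627  0.1155946 ]
```

View pics/b_side.png

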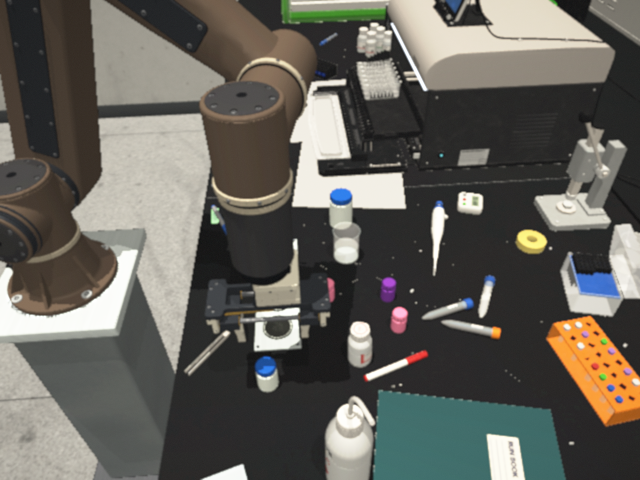

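Jar_1 stands on green: the top camera puts it at (0.4871, 0.0233), within 2 mm of the pad. Next is jar_2.

drive_tool:
  targets:
    - [-0.51, -0.41, 0, 0, 0, 0]
    - [0, 0, -0.9, 0, 0, 0]
    - [0, 0, -0.9, 0, 0, 0]
    - [0, 0, -0.82, 0, 0, 0]
    - [0, 0, 0, 0, 0, 0]

```text
t: 8.4
eef_pos: [0.4646, -0.3114, 0.0091]
ee_rot: [3.137, 0.002, -1.573]
force: [-0.8, 0.3, 0.3]
width: 0.0876
```

drive_tool:
  targets:
    - [0, 0, 0, 0, 0, 0]
    - [0, 0, 0, 0, 0, 0]
    - [0, 0, 0, 0, 0, 0]
    - [0, 0, 0, 0, 0, 0]
    - [0, 0, 0, 0, 0, 0]
  claw: 0
  newtons: 18

```text
t: 9.02
eef_pos: [0.4666, -0.3124, 0.0114]
ee_rot: [-3.141, -0.0, -1.573]
force: [-0.5, 0.1, -0.5]
width: 0.0433
```

drive_tool:
  targets:
    - [0, 0, 0, 0, 0, 0]
    - [0, 0, 0, 0, 0, 0]
    - [0, 0, 0.9, 0, 0, 0]
    - [0, 0, 0.9, 0, 0, 0]
    - [0, 0, 0.5, 0, 0, 0]

```text
t: 9.65
eef_pos: [0.4671, -0.3126, 0.1049]
ee_rot: [-3.14, -0.001, -1.573]
force: [-0.1, -0.6, -1.2]
width: 0.0378
```

drive_tool:
  targets:
    - [0.07, 0.956, 0, 0, 0, 0]
    - [0.07, 0.956, 0, 0, 0, 0]
    - [0.07, 0.956, 0, 0, 0, 0]
    - [0.07, 0.956, 0, 0, 0, 0]
    - [0.07, 0.956, 0, 0, 0, 0]

```text
t: 10.28
eef_pos: [0.4804, -0.1199, 0.103]
ee_rot: [3.141, 0.0, -1.573]
force: [0.2, 0.2, -0.3]
width: 0.038
```

drive_tool:
  targets:
    - [0.07, 0.956, 0, 0, 0, 0]
    - [0.07, 0.956, 0, 0, 0, 0]
    - [0, 0, -0.8, 0, 0, 0]
    - [0, 0, -0.8, 0, 0, 0]
    - [0, 0, 0, 0, 0, 0]

```text
t: 10.9
eef_pos: [0.4842, -0.0451, 0.0373]
ee_rot: [3.137, -0.001, -1.573]
force: [-0.1, 0.3, 0.2]
width: 0.0378
```

Run:
```python
from h import *
z=arm.get_state()['eef_pos'];print(z)
for n in("side","top"):
    p,d=arm.grab_frame(n);print(n,caps(n,p,{2:(.4864,-.0484)},{2:z[2]-.0114}))
    cv2.imwrite(f"pics/c_{n}.png",p[:,:,::-1])
```

```text
[ 0.48417958 -0.04506359  0.03731007]
side {2: array([ 0.48444421, -0.04458297])}
top {}
```

View pics/c_side.png

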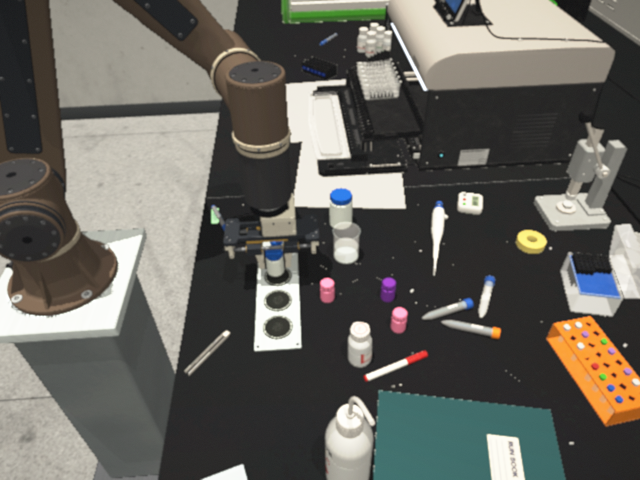

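drive_tool:
  targets:
    - [0, 0, -0.3, 0, 0, 0]
    - [0, 0, -0.17, 0, 0, 0]
    - [0, 0, 0, 0, 0, 0]
    - [0, 0, 0, 0, 0, 0]

```text
t: 11.5
eef_pos: [0.4863, -0.0447, 0.0205]
ee_rot: [-3.141, -0.0, -1.573]
force: [-0.5, 0.4, -0.7]
width: 0.0378
```

drive_tool:
  targets:
    - [0, 0, 0, 0, 0, 0]
    - [0, 0, 0, 0, 0, 0]
    - [0, 0, 0, 0, 0, 0]
    - [0, 0, 0, 0, 0, 0]
    - [0, 0, 0.5, 0, 0, 0]
  claw: 0.9

```text
t: 12.12
eef_pos: [0.485, -0.045, 0.0395]
ee_rot: [3.139, -0.001, -1.573]
force: [0.5, 0.2, 0.1]
width: 0.0776
```

drive_tool:
  targets:
    - [0, 0, 1, 0, 0, 0]
    - [0, 0, 1, 0, 0, 0]
    - [0, 1, 0.5, 0, 0, 0]
    - [0, 1, 0, 0, 0, 0]
    - [0, 1, 0, 0, 0, 0]
  claw: 1

```text
t: 12.75
eef_pos: [0.4861, 0.0765, 0.1409]
ee_rot: [-3.141, 0.001, -1.573]
force: [0.2, -0.5, -0.2]
width: 0.0874
```

drive_tool:
  targets:
    - [0, 1, 0, 0, 0, 0]
    - [0, 1, 0, 0, 0, 0]
    - [0, 1, 0, 0, 0, 0]
    - [0, 1, 0, 0, 0, 0]
    - [0, 1, 0, 0, 0, 0]

```text
t: 13.38
eef_pos: [0.4859, 0.2767, 0.1404]
ee_rot: [-3.142, 0.0, -1.573]
force: [0.9, -1.0, 0.2]
width: 0.0875
```

Run:
```python
from h import *
print(arm.get_state()['eef_pos'])
for n in("side","top"):
    p,d=arm.grab_frame(n);print(n,caps(n,p,{1:(.487,.024),2:(.486,-.048),3:(.4535,.362)},{1:.008,2:.008,3:0}),rings(n,p))
    cv2.imwrite(f"pics/d_{n}.png",p[:,:,::-1])
print(arm.get_state()['eef_pos'])
```

```text
[0.48592397 0.27665508 0.14037754]
side {1: array([0.48531875, 0.02623281]), 2: array([ 0.48478706, -0.04825393]), 3: array([0.45014102, 0.36322665])} [(0.4856, 0.0155, 51.8, 68.8), (0.4853, -0.1207, 51.9, 52.2), (0.4844, -0.1933, 52.0, 54.7)]
top {1: array([0.48712471, 0.02374262]), 2: array([ 0.48660861, -0.048097  ])} [(0.4873, -0.0471, 50.6, 52.4), (0.4866, -0.1193, 51.6, 52.2), (0.4861, -0.1912, 51.9, 52.3)]
[0.48640351 0.27863195 0.1401857 ]
```

View pics/d_top.png

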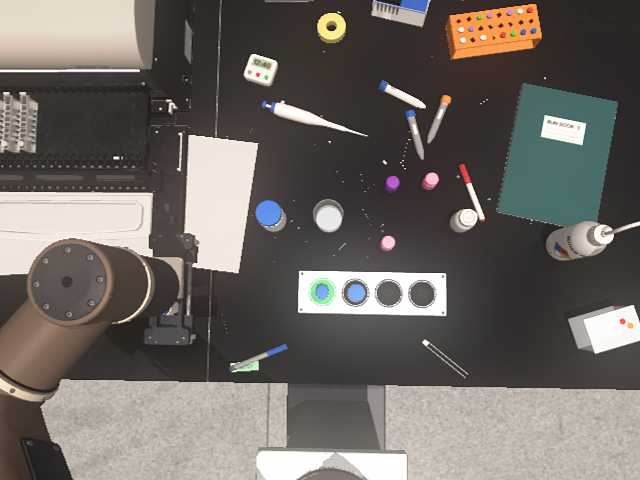

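Both placed jars sit on the middles of their pads, within about 1 mm in the top view. Before lowering at jar_3 I check for solid objects near it.

Run:
```python
from h import *
d=np.load("top_d.npy");c=arm.get_calibration("top")
v,u=np.mgrid[180:345:2,0:260:2];v=v.ravel();u=u.ravel();dd=d[v,u]
P=np.array([at_d(c,a_,b_,e) for a_,b_,e in zip(u,v,dd) if e>0])
P=P[(P[:,2]>.03)&(P[:,1]>.22)&(P[:,1]<.5)]
for lo in np.arange(.22,.5,.04):
    q=P[(P[:,1]>=lo)&(P[:,1]<lo+.04)];k=np.argsort(q[:,0])[:3];print(round(lo,2),q[k].round(3).tolist())
q=P[(abs(P[:,1]-.362)<.06)&(P[:,0]>.49)];print(q[np.argsort(q[:,0])[:4]].round(3))
```

```text
0.22 []
0.26 []
0.3 [[0.444, 0.339, 0.035], [0.449, 0.339, 0.035], [0.449, 0.339, 0.049]]
0.34 [[0.432, 0.352, 0.046], [0.432, 0.353, 0.054], [0.432, 0.369, 0.07]]
0.38 [[0.445, 0.381, 0.071], [0.449, 0.381, 0.073], [0.453, 0.381, 0.074]]
0.42 [[0.702, 0.426, 0.044], [0.703, 0.435, 0.043], [0.703, 0.422, 0.043]]
0.46 [[0.702, 0.47, 0.044], [0.703, 0.475, 0.043], [0.703, 0.494, 0.04]]
0.5 []
[[0.634 0.347 0.036]
 [0.634 0.352 0.033]
 [0.638 0.347 0.037]
 [0.639 0.352 0.033]]
```

drive_tool:
  targets:
    - [-0.283, 0.69, 0, 0, 0, 0]
    - [-0.283, 0.69, 0, 0, 0, 0]
    - [-0.283, 0.7, 0, 0, 0, 0]
    - [0, 0, 0, 0, 0, 0]

```text
t: 13.98
eef_pos: [0.4516, 0.3597, 0.1402]
ee_rot: [3.142, 0.0, -1.571]
force: [0.3, -0.1, -0.6]
width: 0.0875
```

drive_tool:
  targets:
    - [0.01, 0.06, -0.8, 0, 0, 0]
    - [0, 0, -0.8, 0, 0, 0]
    - [0, 0, -0.8, 0, 0, 0]
    - [0, 0, -0.62, 0, 0, 0]
    - [0, 0, 0, 0, 0, 0]

```text
t: 14.6
eef_pos: [0.4519, 0.3588, 0.0178]
ee_rot: [3.139, -0.004, -1.574]
force: [1.6, 0.2, 0.4]
width: 0.0876
```

drive_tool:
  targets:
    - [0, 0, 0, 0, 0, 0]
    - [0, 0, 0, 0, 0, 0]
    - [0, 0, 0, 0, 0, 0]
    - [0, 0, 0, 0, 0, 0]
    - [0, 0, 0, 0, 0, 0]
  claw: 0
  newtons: 22

```text
t: 15.22
eef_pos: [0.4526, 0.3611, 0.0199]
ee_rot: [-3.141, 0.0, -1.573]
force: [-0.5, 0.7, 1.8]
width: 0.047
```

drive_tool:
  targets:
    - [0, 0, 0, 0, 0, 0]
    - [0, 0, 0.9, 0, 0, 0]
    - [0, 0, 0.9, 0, 0, 0]
    - [0, 0, 0.9, 0, 0, 0]
    - [0, 0, 0, 0, 0, 0]

```text
t: 15.85
eef_pos: [0.4537, 0.3623, 0.1304]
ee_rot: [-3.138, 0.004, -1.572]
force: [0.5, 0.1, -0.7]
width: 0.0467
```

drive_tool:
  targets:
    - [0.064, -0.928, 0, 0, 0, 0]
    - [0.064, -0.928, 0, 0, 0, 0]
    - [0.064, -0.928, 0, 0, 0, 0]
    - [0.064, -0.928, 0, 0, 0, 0]
    - [0.064, -0.928, 0, 0, 0, 0]

```text
t: 16.48
eef_pos: [0.4647, 0.1737, 0.1265]
ee_rot: [3.14, -0.001, -1.573]
force: [1.0, -0.7, -1.0]
width: 0.0464
```

drive_tool:
  targets:
    - [0.064, -0.928, 0, 0, 0, 0]
    - [0.064, -0.928, 0, 0, 0, 0]
    - [0.064, -0.928, 0, 0, 0, 0]
    - [0.064, -0.928, 0, 0, 0, 0]
    - [0.064, -0.928, 0, 0, 0, 0]

```text
t: 17.1
eef_pos: [0.4774, -0.0116, 0.1266]
ee_rot: [3.14, -0.0, -1.573]
force: [-0.3, 0.6, -1.7]
width: 0.0465
```

drive_tool:
  targets:
    - [0.064, -0.928, 0, 0, 0, 0]
    - [0.064, -0.928, 0, 0, 0, 0]
    - [0.064, -0.928, 0, 0, 0, 0]
    - [0, 0, 0, 0, 0, 0]
    - [0, 0, 0, 0, 0, 0]

```text
t: 17.73
eef_pos: [0.4852, -0.1216, 0.1267]
ee_rot: [3.14, 0.0, -1.574]
force: [0.3, 1.0, -1.0]
width: 0.0466
```

drive_tool:
  targets:
    - [0.02, 0, -0.8, 0, 0, 0]
    - [0, 0, -0.8, 0, 0, 0]
    - [0, 0, -0.5, 0, 0, 0]
    - [0, 0, -0.3, 0, 0, 0]
    - [0, 0, 0, 0, 0, 0]

```text
t: 18.35
eef_pos: [0.4863, -0.1212, 0.031]
ee_rot: [3.14, -0.0, -1.572]
force: [-0.0, -0.0, -0.8]
width: 0.0469
```

drive_tool:
  targets:
    - [0, 0, 0, 0, 0, 0]

```text
t: 18.48
eef_pos: [0.4873, -0.1213, 0.0323]
ee_rot: [-3.14, 0.0, -1.572]
force: [1.1, 0.9, 0.1]
width: 0.0468
```

drive_tool:
  targets:
    - [-0.01, 0, -0.065, 0, 0, 0]
    - [0, 0, 0, 0, 0, 0]

```text
t: 18.73
eef_pos: [0.4864, -0.1216, 0.0293]
ee_rot: [-3.141, 0.0, -1.573]
force: [-0.3, 0.5, -1.1]
width: 0.0464
```

drive_tool:
  targets:
    - [0, 0, 0, 0, 0, 0]
    - [0, 0, 0, 0, 0, 0]
    - [0, 0, 0, 0, 0, 0]
    - [0, 0, 0, 0, 0, 0]
    - [0, 0, 0.5, 0, 0, 0]
  claw: 1

```text
t: 19.35
eef_pos: [0.4851, -0.1217, 0.048]
ee_rot: [3.138, -0.0, -1.573]
force: [0.8, 0.8, -0.2]
width: 0.0863
```

drive_tool:
  targets:
    - [0, 0, 1, 0, 0, 0]
    - [0, 0, 1, 0, 0, 0]
    - [0, 0, 0.9, 0, 0, 0]
    - [0.575, 0.914, 0, 0, 0, 0]
    - [0.575, 0.914, 0, 0, 0, 0]

```text
t: 19.98
eef_pos: [0.5329, -0.0478, 0.1659]
ee_rot: [-3.14, 0.001, -1.574]
force: [-0.1, 0.1, -0.7]
width: 0.0876
```

drive_tool:
  targets:
    - [0.575, 0.914, 0, 0, 0, 0]
    - [0.575, 0.914, 0, 0, 0, 0]
    - [0.575, 0.914, 0, 0, 0, 0]
    - [0.575, 0.914, 0, 0, 0, 0]
    - [0.575, 0.914, 0, 0, 0, 0]

```text
t: 20.6
eef_pos: [0.6478, 0.1355, 0.1648]
ee_rot: [3.141, -0.0, -1.573]
force: [0.3, -0.3, 1.0]
width: 0.0878
```

Run:
```python
from h import *
for n in("side","top"):
    p,d=arm.grab_frame(n);print(n,caps(n,p,{1:(.487,.024),2:(.486,-.048),3:(.486,-.12),4:(.647,.134)},{1:.008,2:.008,3:.008,4:0}),rings(n,p))
    cv2.imwrite(f"pics/e_{n}.png",p[:,:,::-1])
print(arm.get_state()['eef_pos'])
```

```text
side {1: array([0.48531875, 0.02623281]), 2: array([ 0.48473605, -0.0870867 ]), 3: array([ 0.4858256 , -0.10084451]), 4: array([0.64582496, 0.13223423])} [(0.4855, 0.0157, 51.9, 69.0), (0.4838, -0.0552, 56.6, 65.0), (0.4844, -0.1933, 52.1, 54.7)]
top {1: array([0.48712471, 0.02374262]), 2: array([ 0.48660861, -0.048097  ]), 3: array([ 0.48630716, -0.12072436]), 4: array([0.64637668, 0.13278636])} [(0.4872, -0.047, 50.5, 52.1), (0.4861, -0.1912, 51.7, 52.1)]
[0.64890639 0.13747049 0.16392677]
```

View pics/e_side.png

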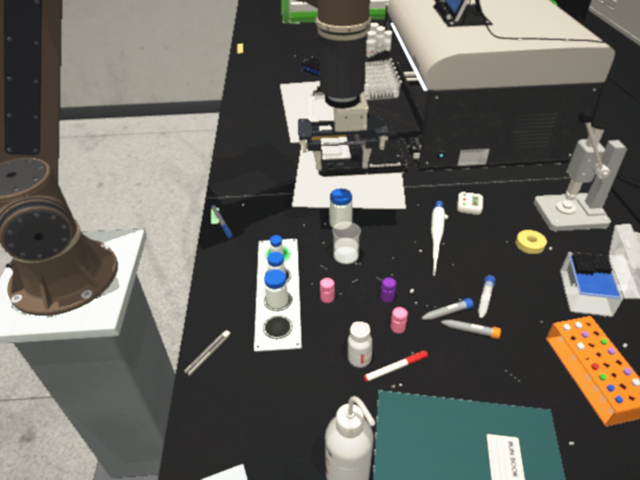

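Jar_3 is on its pad. Next is jar_4.

drive_tool:
  targets:
    - [-0.03, -0.07, 0, 0, 0, 0]
    - [0, 0, -0.9, 0, 0, 0]
    - [0, 0, -0.9, 0, 0, 0]
    - [0, 0, -0.9, 0, 0, 0]
    - [0, 0, -0.68, 0, 0, 0]

```text
t: 21.32
eef_pos: [0.645, 0.13, 0.0286]
ee_rot: [3.141, -0.0, -1.574]
force: [0.1, 0.7, 0.2]
width: 0.0877
```

drive_tool:
  targets:
    - [0, 0, 0, 0, 0, 0]
    - [0, 0, 0, 0, 0, 0]

```text
t: 21.58
eef_pos: [0.6466, 0.1311, 0.0312]
ee_rot: [-3.14, 0.0, -1.573]
force: [0.3, 0.5, 0.8]
width: 0.0879
```

drive_tool:
  targets:
    - [0, 0, 0, 0, 0, 0]
    - [0, 0, 0, 0, 0, 0]
    - [0, 0, 0, 0, 0, 0]
    - [0, 0, 0, 0, 0, 0]
    - [0, 0, 0, 0, 0, 0]
  claw: 0
  newtons: 28

```text
t: 22.2
eef_pos: [0.6464, 0.1316, 0.0302]
ee_rot: [-3.141, 0.0, -1.572]
force: [-1.5, 0.5, 3.2]
width: 0.0552
```

drive_tool:
  targets:
    - [0, 0, 0.9, 0, 0, 0]
    - [0, 0, 0.9, 0, 0, 0]
    - [0, 0, 0.9, 0, 0, 0]
    - [0, 0, 0.3, 0, 0, 0]
    - [0, 0, 0, 0, 0, 0]

```text
t: 22.82
eef_pos: [0.6459, 0.1316, 0.1497]
ee_rot: [-3.141, 0.001, -1.573]
force: [0.4, -0.3, -2.5]
width: 0.0557
```

drive_tool:
  targets:
    - [-0.446, -0.9045, 0, 0, 0, 0]
    - [-0.446, -0.9045, 0, 0, 0, 0]
    - [-0.446, -0.9045, 0, 0, 0, 0]
    - [-0.446, -0.9045, 0, 0, 0, 0]
    - [-0.446, -0.9045, 0, 0, 0, 0]

```text
t: 23.45
eef_pos: [0.5549, -0.0506, 0.1476]
ee_rot: [3.138, -0.0, -1.573]
force: [0.1, 0.0, -1.4]
width: 0.0557
```

drive_tool:
  targets:
    - [-0.446, -0.9045, 0, 0, 0, 0]
    - [-0.446, -0.9045, 0, 0, 0, 0]
    - [-0.446, -0.9045, 0, 0, 0, 0]
    - [-0.446, -0.9045, 0, 0, 0, 0]
    - [0, 0, 0, 0, 0, 0]

```text
t: 24.08
eef_pos: [0.4829, -0.1957, 0.1478]
ee_rot: [3.138, 0.001, -1.576]
force: [0.1, 0.4, -1.0]
width: 0.0556
```

drive_tool:
  targets:
    - [0, 0, 0, 0, 0, 0]
    - [0, 0, 0, 0, 0, 0]

```text
t: 24.32
eef_pos: [0.4856, -0.1935, 0.1491]
ee_rot: [3.141, 0.0, -1.572]
force: [0.1, 1.1, -2.2]
width: 0.0555
```

Run:
```python
from h import *
s=arm.get_state();z=s['eef_pos'];print(s['t'],z)
p,d=arm.grab_frame("side");print(caps("side",p,{4:(.4853,-.192)},{4:z[2]-.0302}))
cv2.imwrite("pics/f_side.png",cv2.resize(p[130:360,170:350],None,fx=3,fy=2.6)[:,:,::-1])
```

```text
24.325 [ 0.48558733 -0.19350122  0.14910037]
{4: array([ 0.48399645, -0.1978019 ])}
```

View pics/f_side.png

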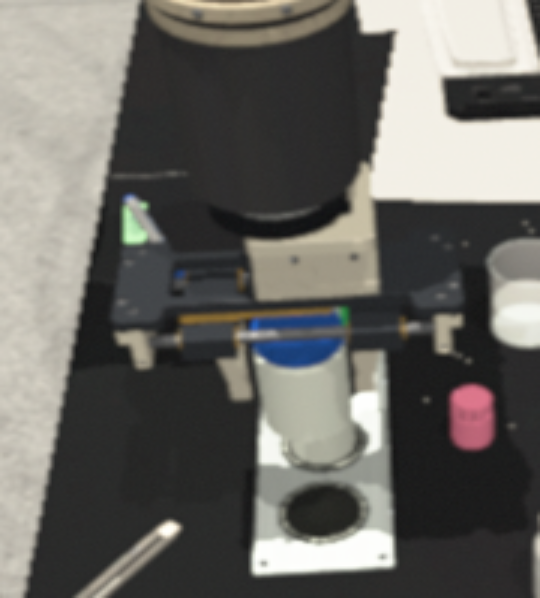

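Jar_4 hangs upright above the far pad (only part of its cap shows). Lowering it.

drive_tool:
  targets:
    - [0, 0, -0.8, 0, 0, 0]
    - [0, 0, -0.8, 0, 0, 0]
    - [0, 0, -0.7, 0, 0, 0]
    - [0, 0, -0.4, 0, 0, 0]
    - [0, 0, 0, 0, 0, 0]

```text
t: 25.0
eef_pos: [0.4849, -0.1935, 0.0405]
ee_rot: [3.139, 0.0, -1.572]
force: [-0.4, 0.3, -1.2]
width: 0.0556
```

drive_tool:
  targets:
    - [0, 0, 0, 0, 0, 0]
    - [0, 0, 0, 0, 0, 0]

```text
t: 25.25
eef_pos: [0.4863, -0.194, 0.0427]
ee_rot: [-3.14, -0.0, -1.572]
force: [-0.3, 0.4, -2.1]
width: 0.0557
```

drive_tool:
  targets:
    - [0, 0, -0.06, 0, 0, 0]
    - [0, 0, 0, 0, 0, 0]
    - [0, 0, 0, 0, 0, 0]

```text
t: 25.62
eef_pos: [0.4855, -0.1942, 0.0395]
ee_rot: [-3.141, -0.0, -1.573]
force: [-1.1, -0.6, -1.7]
width: 0.0555
```

drive_tool:
  targets:
    - [0, 0, -0.02, 0, 0, 0]
    - [0, 0, 0, 0, 0, 0]

```text
t: 25.88
eef_pos: [0.4854, -0.1941, 0.0385]
ee_rot: [3.141, 0.0, -1.573]
force: [-0.1, 0.4, -0.8]
width: 0.0552
```

drive_tool:
  targets:
    - [0, 0, 0, 0, 0, 0]
    - [0, 0, 0, 0, 0, 0]
    - [0, 0, 0, 0, 0, 0]
    - [0, 0, 0, 0, 0, 0]
    - [0, 0, 0.5, 0, 0, 0]
  claw: 1

```text
t: 26.5
eef_pos: [0.4843, -0.1941, 0.0576]
ee_rot: [3.138, 0.0, -1.573]
force: [0.0, -0.4, 0.4]
width: 0.087
```

drive_tool:
  targets:
    - [0, 0, 0.9, 0, 0, 0]
    - [0, 0, 0.9, 0, 0, 0]
    - [0, 0, 0.9, 0, 0, 0]
    - [0, 0, 0.9, 0, 0, 0]
    - [0, -1, 0, 0, 0, 0]

```text
t: 27.12
eef_pos: [0.4876, -0.2337, 0.2063]
ee_rot: [-3.135, -0.001, -1.569]
force: [0.9, 0.3, 0.0]
width: 0.0876
```

drive_tool:
  targets:
    - [0, -1, 0, 0, 0, 0]
    - [0, -1, 0, 0, 0, 0]
    - [0, -1, 0, 0, 0, 0]
    - [0, -1, 0, 0, 0, 0]
    - [0, -1, 0, 0, 0, 0]

```text
t: 27.75
eef_pos: [0.4853, -0.4354, 0.2024]
ee_rot: [3.141, 0.0, -1.573]
force: [0.8, 0.3, 0.1]
width: 0.0876
```

Run:
```python
from h import *
for n in("top","side"):
    p,d=arm.grab_frame(n);print(n,caps(n,p,{1:(.487,.024),2:(.486,-.048),3:(.486,-.12),4:(.4855,-.192)},dict.fromkeys((1,2,3,4),.008)))
    cv2.imwrite(f"pics/g_{n}.png",p[:,:,::-1])
    for k in("beaker","bottle"):
        c=arm.get_calibration(n);print(k,[(c['origin']+R.from_euler('xyz',c['rotation']).apply(x['point'])).round(3) for x in arm.landmark_of(k,n)[:1]])
t=cv2.imread("pics/g_top.png")[160:330,140:510];s=cv2.imread("pics/g_side.png")[180:400,180:480]
w=np.vstack([cv2.resize(t,(640,294)),cv2.resize(s,(400,293)) if 0 else cv2.copyMakeBorder(cv2.resize(s,(400,293)),0,0,0,240,0)]);cv2.imwrite("pics/g.png",w)
s=arm.get_state();print(s['t'],s['eef_pos'],s['force'])
```

```text
top {1: array([0.48721333, 0.02368783]), 2: array([ 0.48655543, -0.04815115]), 3: array([ 0.4861967 , -0.12074405]), 4: array([ 0.48520816, -0.19075863])}
beaker [array([ 0.649,  0.014, -0.005])]
bottle [array([ 0.641, -0.272, -0.004])]
side {}
beaker [array([0.649, 0.014, 0.   ])]
bottle [array([ 0.641, -0.278,  0.001])]
28.05 [ 0.48536018 -0.43361084  0.2024091 ] [-0.32300639 -0.0256864  -0.22290156]
```

View pics/g.png

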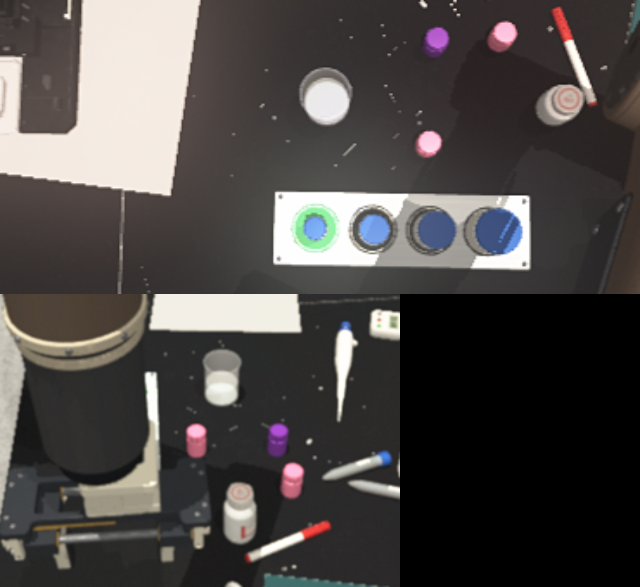

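The picture shows all four jars upright in order on their pads, from green (smallest) to far (largest). The beaker and bottle haven't moved. Handing in.

```bash
python3 -c "
from station import arm
print(arm.job_done(),arm.get_state()['t'])"
```

```text
the job is handed in; nothing more can be done
the job is handed in; nothing more can be done
```

The four blue-capped jars now stand upright in the row, jar_1 on the green pad, then jar_2, jar_3 and jar_4 on the far pad. I handed the job in at about 28 s of the 93 s allowed, with the gripper open and clear of everything.

- **Placing:** in the last top view each jar's axis was within about 1.5 mm of its pad's middle.
- **Beaker and bottle:** neither was touched. The top camera finds both within about 3 mm of where they started, which is within the detector's error. The side camera puts the bottle 6 mm further along y than the top camera does; I had no earlier side reading to compare it with.
- **Failed check:** the last side view gave no jar positions because the arm blocked the row. Earlier side readings were also off where caps were hidden or merged, so the final check rests on the top camera alone.

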